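# Sweep the counted nuts off the board into their bin

### The arm

A 7-joint arm with a two-finger parallel gripper is mounted at the origin on the work surface. World frame = base frame: x ahead of the robot, y to its left, z up, the work surface at z = 0. Lengths are in mm, angles in rad, forces in N, time in s.
With the tool pointing down it reaches from about 350 to 900 mm from the base axis. Payload 8.1 kg.
Tool frame: the origin (TCP) lies midway between the tips of the shut fingers; the grasp point (between the pads) lies 19 mm behind it; z points along the fingers, y is the line along which they close (so a half turn about z gives the same grasp; the last joint's range is limited). The gripper opens to 92 mm and grips with 3 to 60 N. Pads are 19 mm wide; open, the fingers measure 130 mm over their backs; the gripper's body (75 mm by 190 mm) begins 47 mm behind the grasp point.
Start: joints at [1.13, 0.434, 0.025, 1.573, -0.012, 1.134, -0.075], TCP at [207.11, -589.701, 226.742] pointing down, gripper open.
Joint ranges: [-2.62, 2.62], [-0.44, 2.09], [-1.27, 1.32], [0.08, 2.57], [-1.32, 4.46], [0.12, 2], [-2.74, 2.74]. Speed limits (rad/s): [2.22, 2.22, 3.01, 3.01, 3.14, 3.14, 3.14].

### API

Orientations are given as [roll, pitch, yaw] about the fixed x, y, z axes, in that order (R = Rz(yaw) Ry(pitch) Rx(roll)).
In Python, from station import manip gives the robot as it stands.
- The arm moves only by the tool send_rows, never from a script. Its argument "motion" is a list of rows, each a list of 7 numbers: the closure in counts, from 0 (fully open) to 255 (shut), then the shift along the tool's x, y, z normalised to -1 to 1, where 1 is 1000 mm, then the turn, a rotation vector about the tool's x, y, z normalised to -1 to 1, where 1 is 180 degrees. In form: [[claw, dx, dy, dz, rx, ry, rz], ...]. A call has exactly 5 rows; each row is the pose to reach, as a shift and turn from the pose commanded when the call began, along the tool's axes at that moment, turning the shorter way round; what a row does not reach only later rows make up. A row lasts 1/8 s, in which the tool goes at most 62.5 mm and 10.7 degrees, less where a joint would pass 70% of its speed; a pose out of reach is approached as far as the arm can. A call with a number of a shift or a turn outside -1 to 1 is refused whole. A call with a gripper value outside its range is refused whole. The fingers move at their own pace and stop on an object; the grip force is fixed at half the most. Time passes only in rows, so rows that repeat a pose let the fingers close, or fill a call up. It gives the time, the measured TCP pose, the force, the opening and the grip force at its end, in the units of the state.
- manip.observe(): the state, without advancing time (a new reading comes with each control period).
- manip.grab_frame(name): name is "side" or "top" or "wrist"; returns the picture (480x640x3 uint8, blue, green, red); there is no depth.
- manip.camera_params(name): a dict with "intrinsics" (3x3 intrinsics, pixels), "D" ([k1, k2, p1, p2, k3] as OpenCV has them; the pictures are not rectified), "R" (3x3) and "t" (3): a world point X has camera coordinates R X + t. Camera axes: x right, y down, z forward; pixel columns grow to the right and rows downward; lengths in mm; the calibration is good to about 2 mm. A picture is of the moment at which its call begins: read the wrist's pose just before it. camera_params takes no time and is no camera call; for the wrist camera it gives the pose at the moment of the call.
- manip.close_job(): hands the job in; it is judged then, once.
The state is a dict: "time": time; "qpos": joint angles; "joint_velocities": joint speeds; "joint_efforts": joint torques, N m; "ee_pos": TCP position; "eef_rot": TCP orientation; "contact_force": force on the tool from outside, world axes, zero at the start; "ft_torque": the same for the moment, N m; "gripper_width": finger opening in mm; "grip_force": force on a finger pad.
Only numpy, scipy, OpenCV 4.12 (cv2) and the standard library are available. Lean on these libraries where they do the work, as an engineer would, in place of code of your own. Each camera call takes 0.05 s, during which the arm holds its last target. There are 200 camera calls.

### The job

Sweep the three hexagon nuts off the open end of the counting board with your closed fingers so that they drop into the blue bin without partitions. Only push the nuts along the board, do not pick them up; leave the two round couplings standing where they are and do not disturb the other things on the counter.

Things in the scene. Friction and masses are not known exactly. Their poses are not given: they have to be found in the camera images.
- board: fixed counting board on the counter: a plywood deck 250 mm (its x) by 230 mm (its y), its flat top 60 mm above the counter. Aluminium lips 6 mm thick run along its two x edges (inner faces at x = +-125 mm) and stand 10 mm above the deck; the two y ends (y = +-115 mm) are open, with no lip. Origin at the centre of the underside, on the counter; z up. It stands turned by a few degrees, differently each time.
- bin_plain: fixed blue plastic bin without partitions, on the counter against one of the board's open ends (either end: it changes), 2 mm gap. 250 x 130 x 45 mm outside (x, y, z), walls and floor 4 mm, same axes as the board; its rim is 15 mm below the deck. Origin at the centre of the underside.
- bin_divided: fixed blue plastic bin of the same size with two partitions (three compartments), against the other open end of the board. Origin at the centre of the underside.
- nut_a: loose dark steel hexagon nut lying flat on the deck: 30 mm across flats, 35 mm across corners, 16 mm thick, with a round hole, about 65 g, slides. Origin at the centre of its underside; z along the hole; two opposite flats face its +-x.
- nut_b: loose dark steel hexagon nut lying flat on the deck: 30 mm across flats, 35 mm across corners, 16 mm thick, with a round hole, about 65 g, slides. Origin at the centre of its underside; z along the hole; two opposite flats face its +-x.
- nut_c: loose dark steel hexagon nut lying flat on the deck: 30 mm across flats, 35 mm across corners, 16 mm thick, with a round hole, about 65 g, slides. Origin at the centre of its underside; z along the hole; two opposite flats face its +-x.
- coupling_a: loose round dark steel pipe coupling standing on end on the deck among the nuts, diameter 25 mm, 34 mm high, about 90 g: to be left standing. Nuts and couplings stand in five rows along the board's y, about 46 mm apart and one piece to a row, so that no piece is straight between a nut and the open ends; which piece is in which row changes. Origin at the centre of its underside.
- coupling_b: loose round dark steel pipe coupling standing on end on the deck among the nuts, diameter 25 mm, 34 mm high, about 90 g: to be left standing. Nuts and couplings stand in five rows along the board's y, about 46 mm apart and one piece to a row, so that no piece is straight between a nut and the open ends; which piece is in which row changes. Origin at the centre of its underside.
- jar: bystander: clear jar of screws with a red lid, diameter 76 mm, 110 mm high, on the counter to the robot's left. Origin at the centre of its underside.
- screwdriver: bystander: screwdriver 200 mm long, lying on the counter at front left. Origin under the middle of its length; x towards its tip.
- clamp_ring: bystander: thin steel ring lying on the counter at front right, diameter 72 mm, 12 mm high. Origin at the centre of its underside.
- carton: bystander: small cardboard carton 70 x 90 x 55 mm on the counter to the right. Origin at the centre of its underside.
- flange: bystander: round steel pipe flange lying on the counter to the left, diameter 90 mm, 26 mm high. Origin at the centre of its underside.

How it is judged:
By the outcome, as a careful person would: the job done as asked, in the order asked, and still so for the second after the job is handed in, with the robot touching nothing.
It also fails if it takes over 54 s, if anything falls off the work surface, if the arm or the gripper's body presses on something with over 40 N, if the wrist force passes 120 N, or if a joint passes its speed limit or range.

## Working session

There is one attempt and no reset: what is moved stays moved. The work goes in short steps, Python scripts to look and compute and a tool call to move; the robot and the scene stay as the last step left them, time stands still between calls to the robot, and variables do not carry over. Pictures are saved under pics/ and viewed, at most 10 in all, crops included, and the job is handed in when it is done.

Besides the shell and the picture viewer there is one more tool, called after ">>>" by a JSON object that holds its "name" and its "arguments", one argument or row to a line. send_rows: Moves the arm, as the interface text tells. Its arguments: {"type":"object","properties":{"motion":{"type":"array"}},"required":["motion"]}

```bash
mkdir -p pics
python3 - <<'E'
from station import manip
import cv2
s=manip.observe(); print({k:s[k] for k in('time','ee_pos','eef_rot','gripper_width','contact_force')})
for n in('top','side'):
    cv2.imwrite(f'pics/{n}0.png',manip.grab_frame(n)); print(n,manip.camera_params(n))
E
```

```text
{'time': 0.0, 'ee_pos': array([ 206.88678096, -589.21170517,  225.94271205]), 'eef_rot': array([-3.14000515e+00,  1.69349707e-04,  3.37717463e-01]), 'gripper_width': 91.88350184968535, 'contact_force': array([ 0.17734963, -0.35293977,  0.11301147])}
top {'intrinsics': array([[617.03606328,   0.        , 301.97086485],
       [  0.        , 617.03606328, 235.42177427],
       [  0.        ,   0.        ,   1.        ]]), 'D': array([-0.06864525,  0.        ,  0.        ,  0.        ,  0.        ]), 'R': array([[ 0.02653354, -0.99962862,  0.00621224],
       [-0.99687831, -0.02692179, -0.0742216 ],
       [ 0.07436128, -0.00422348, -0.99722242]]), 't': array([  -8.33746659,  465.97806692, 1613.78007852])}
side {'intrinsics': array([[433.75940096,   0.        , 318.42980176],
       [  0.        , 433.75940096, 247.65316312],
       [  0.        ,   0.        ,   1.        ]]), 'D': array([-0.0609343,  0.       ,  0.       ,  0.       ,  0.       ]), 'R': array([[-0.99766567, -0.06666236, -0.01481013],
       [-0.02093315,  0.50498593, -0.8628737 ],
       [ 0.06500011, -0.86054944, -0.50520258]]), 't': array([483.77323416,  74.58175034, 960.59003404])}
```

View pics/top0.png

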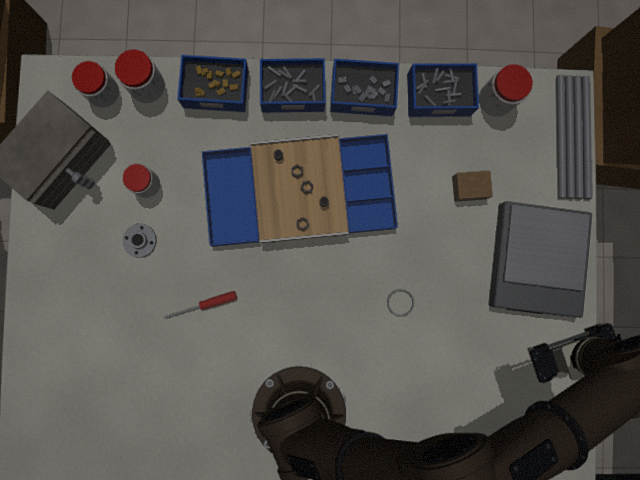

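View pics/side0.png

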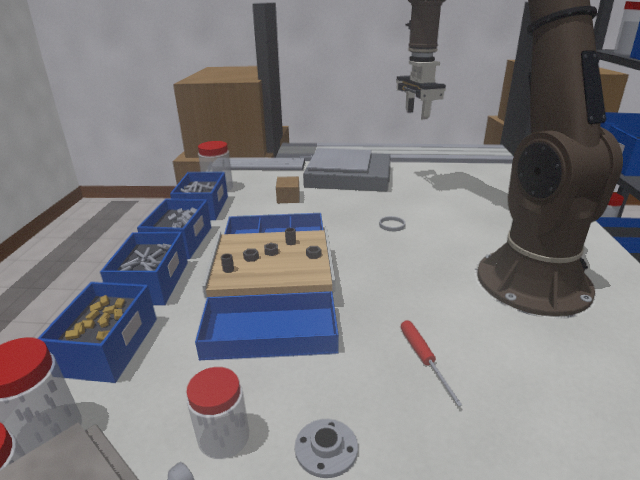

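Top view: plain bin is left, at the world +y end. The nuts are at about (297,172), (307,188) and (303,224), and the couplings at (279,156) and (324,203). The side view agrees. Next I'll locate everything in world coordinates.

```bash
cat > h.py <<'E'
import numpy as np, cv2
from scipy.spatial.transform import Rotation as Ro
from station import manip
def back(n,px,z,p=None):
    p=p or manip.camera_params(n); K,D,R,t=[np.array(p[k],float) for k in('intrinsics','D','R','t')]
    u=cv2.undistortPoints(np.array(px,float).reshape(-1,1,2),K,D).reshape(-1,2)
    d=np.c_[u,np.ones(len(u))]@R; c=-R.T@t
    z=np.broadcast_to(z,len(u)); return c+d*((z-c[2])/d[:,2])[:,None]
def proj(n,X,p=None):
    p=p or manip.camera_params(n); K,D,R,t=[np.array(p[k],float) for k in('intrinsics','D','R','t')]
    return cv2.projectPoints(np.array(X,float).reshape(-1,1,3),cv2.Rodrigues(R)[0],t,K,D)[0].reshape(-1,2)
E
python3 - <<'E'
from h import *
im=cv2.imread('pics/top0.png'); hsv=cv2.cvtColor(im,cv2.COLOR_BGR2HSV)
wood=((hsv[...,0]<25)&(hsv[...,1]>60)&(hsv[...,2]>90)).astype(np.uint8)
wood[:120]=0;wood[260:]=0;wood[:,:230]=0;wood[:,370:]=0
wood=cv2.morphologyEx(wood,cv2.MORPH_CLOSE,np.ones((3,3)))
cs=max(cv2.findContours(wood,0,1)[0],key=cv2.contourArea)
r=cv2.minAreaRect(cs); bx=cv2.boxPoints(r); w=back('top',bx,60); print(bx,w.round(1),[np.linalg.norm(w[i]-w[i-1]).round(1) for i in range(4)])
hull=np.zeros_like(wood); cv2.fillPoly(hull,[cv2.convexHull(cs)],1); hull=cv2.erode(hull,np.ones((5,5)))
dk=((cv2.cvtColor(im,6)<75)&(hull>0)).astype(np.uint8); dk=cv2.morphologyEx(dk,cv2.MORPH_CLOSE,np.ones((5,5)))
n,_,st,ce=cv2.connectedComponentsWithStats(dk)
c=w.mean(0)[:2]
ey=min([w[i]-w[i-1] for i in range(4)],key=lambda e:-e[1]/np.linalg.norm(e))[:2]; ey/=np.linalg.norm(ey); ex=np.array([ey[1],-ey[0]])
print('c',c,'ey',ey,np.degrees(np.arctan2(-ey[0],ey[1])))
for i in range(1,n):
    for z in(76,94):
        q=back('top',[ce[i]],z)[0]; print(st[i],ce[i].round(1),z,q.round(1),(ex@(q[:2]-c)).round(1),(ey@(q[:2]-c)).round(1))
crop=cv2.resize(im[130:250,195:405],None,fx=3.8,fy=3.8,interpolation=cv2.INTER_CUBIC); cv2.imwrite('pics/crop0.png',cv2.convertScaleAbs(crop,alpha=1.5))
E
```

```text
[[250.16039 145.5524 ]
 [338.78625 137.16888]
 [347.69177 231.31296]
 [259.06592 239.69647]] [[ 694.   145.5   60. ]
 [ 722.6  -85.    60. ]
 [ 476.7 -113.2   60. ]
 [ 448.9  114.4   60. ]] [np.float64(247.1), np.float64(232.3), np.float64(247.6), np.float64(229.3)]
c [585.52963366  15.4309376 ] ey [-0.12126281  0.99262044] 6.964988389357279
[274 149  10  15 112] [278.4 156.2] 76 [664.6  70.6  76. ] 85.2 45.1
[274 149  10  15 112] [278.4 156.2] 94 [660.9  69.9  94. ] 81.4 44.9
[291 164  22  32 293] [301.8 179.4] 76 [605.8   8.8  76. ] 19.4 -9.1
[291 164  22  32 293] [301.8 179.4] 94 [602.8   8.8  94. ] 16.4 -8.7
[319 196  10  15 112] [324.  202.9] 76 [546.5 -49.7  76. ] -46.6 -59.9
[319 196  10  15 112] [324.  202.9] 94 [544.2 -49.   94. ] -48.8 -58.9
[297 217  12  15 115] [302.1 224.1] 76 [490.7   4.7  76. ] -95.4 0.9
[297 217  12  15 115] [302.1 224.1] 94 [489.1   4.8  94. ] -97.1 1.1
```

View pics/crop0.png

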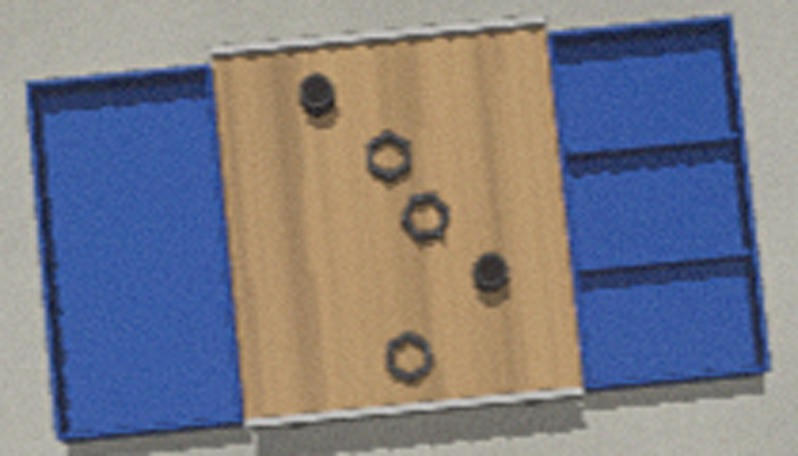

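Crop: nuts at crop pixels (389,157), (425,218) and (409,358), i.e. about (297.4,171.3), (306.8,187.4) and (302.6,224.2) in the full image. The bin without partitions is on the left (+y). Now I'll compute the sweeps.

```bash
cat >> h.py <<'E'
A=np.radians(7.0); C=np.array([585.5,15.4]); EX=np.array([np.cos(A),np.sin(A)]); EY=np.array([-EX[1],EX[0]])
YAW=A+np.pi/2
def b2w(x,y): return C+x*EX+y*EY
def w2b(q): q=np.array(q)[...,:2]-C; return np.c_[q@EX,q@EY].round(1)
def row(x,y,z):
    "row (shift+turn) from measured pose to board-frame target, tool down"
    s=manip.observe(); R=Ro.from_euler('xyz',s['eef_rot'])
    d=R.inv().apply(np.r_[b2w(x,y),z]-s['ee_pos'])/1000
    r=(R.inv()*Ro.from_euler('xyz',[np.pi,0,YAW])).as_rotvec()/np.pi
    return np.r_[d,r].round(4).tolist()
E
python3 - <<'E'
from h import *
w=back('top',[[297.4,171.3],[306.8,187.4],[302.6,224.2]],75); print(w.round(1),w2b(w))
print(w2b(back('top',[[278.4,156.2],[324,202.9]],80)))
cr=np.array([[213,55],[548,25],[580,395],[246,422]])/3.8+[195,130]; print(w2b(back('top',cr,60)))
print(row(16,-60,226), row(0,-60,226))
E
```

```text
[[626.7  20.5  75. ]
 [585.6  -4.7  75. ]
 [490.5   3.5  75. ]] [[ 41.5   0.1]
 [ -2.4 -20. ]
 [-95.7  -0.2]]
[[ 84.3  45. ]
 [-47.  -59.7]]
[[ 126.2  113.4]
 [ 125.3 -117.6]
 [-130.5 -113.5]
 [-127.2  113.5]]
[0.5603, -0.3831, 0.0005, -0.0004, -0.0003, -0.4314] [0.5447, -0.3865, 0.0005, -0.0004, -0.0003, -0.4314]
```

>>> {"name": "send_rows", "arguments": {
  "motion": [
    [255, 0.56, -0.383, 0, 0, 0, -0.431],
    [255, 0.56, -0.383, 0, 0, 0, -0.431],
    [255, 0.56, -0.383, 0, 0, 0, -0.431],
    [255, 0.56, -0.383, 0, 0, 0, -0.431],
    [255, 0.56, -0.383, 0, 0, 0, -0.431]
  ]
}}

```text
time: 0.72
ee_pos: [392.8, -336.0, 226.7]
eef_rot: [-3.142, 0.0, 1.281]
contact_force: [-0.2, -0.8, 0.8]
gripper_width: 46.4
grip_force: 0.0
```

```bash
python3 -c "
from h import *
print(row(16,-60,226))"
```

```text
[0.3432, 0.123, 0.0006, -0.0, 0.0, -0.1311]
```

>>> {"name": "send_rows", "arguments": {
  "motion": [
    [255, 0.34, 0.122, 0, 0, 0, -0.131],
    [255, 0.34, 0.122, 0, 0, 0, -0.131],
    [255, 0.34, 0.122, 0, 0, 0, -0.131],
    [255, 0.34, 0.122, 0, 0, 0, -0.131],
    [255, 0.34, 0.122, 0, 0, 0, -0.131]
  ]
}}

```text
time: 1.35
ee_pos: [579.5, -85.8, 226.5]
eef_rot: [-3.141, 0.0, 1.686]
contact_force: [0.3, -0.7, -0.2]
gripper_width: 0.8
grip_force: 0.0
```

Run:
```python
from h import *
s=manip.observe(); p=manip.camera_params('wrist'); im=manip.grab_frame('wrist'); cv2.imwrite('pics/w0.png',im)
import pickle; pickle.dump(p,open('w0.pkl','wb'))
print(s['time'],s['ee_pos'],s['eef_rot'],w2b([s['ee_pos']]),row(43,-52,130), row(43,-52,226))
for X in [[41.5,.1,76],[-2.4,-20,76],[-95.7,0,76]]: print(proj('wrist',np.r_[b2w(*X[:2]),X[2]],p))
```

```text
1.35 [579.45023638 -85.77352391 226.4517434 ] [-3.14112944e+00  2.57241671e-04  1.68617576e+00] [[-18.3 -99.7]] [0.0373, 0.0558, 0.0971, 0.0012, -0.0018, 0.0008] [0.0379, 0.0562, 0.0011, 0.0012, -0.0018, 0.0008]
[[403.18739901  87.36511196]]
[[342.40090618 116.15114566]]
[[213.88179375  89.17973616]]
```

View pics/w0.png

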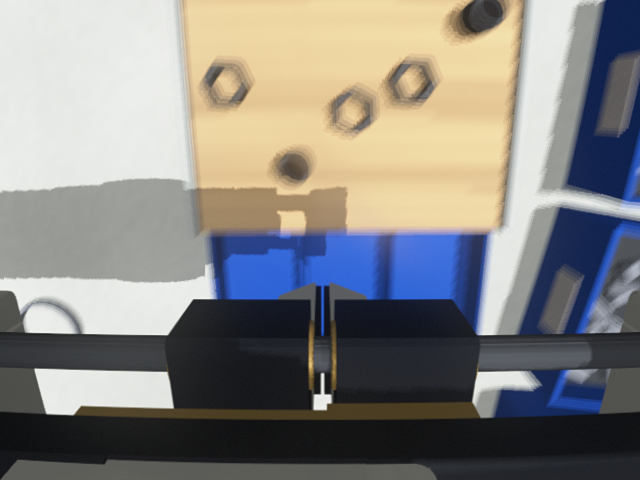

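The wrist view is blurred by motion. It shows nuts at (411,82), (352,110) and (227,84), about 10 px off the prediction because the arm was moving. I'll settle above the start of the first sweep and recheck.

>>> {"name": "send_rows", "arguments": {
  "motion": [
    [255, 0.038, 0.056, 0, 0, 0, 0],
    [255, 0.038, 0.056, 0, 0, 0, 0],
    [255, 0.038, 0.056, 0, 0, 0, 0],
    [255, 0.038, 0.056, 0, 0, 0, 0],
    [255, 0.038, 0.056, 0, 0, 0, 0]
  ]
}}

```text
time: 2.02
ee_pos: [629.3, -44.3, 226.9]
eef_rot: [-3.141, 0.001, 1.685]
contact_force: [0.1, 0.2, -0.1]
gripper_width: 0.7
grip_force: 0.0
```

Run:
```python
from h import *
s=manip.observe(); p=manip.camera_params('wrist'); im=manip.grab_frame('wrist'); cv2.imwrite('pics/w1.png',im)
import pickle; pickle.dump(p,open('w1.pkl','wb'))
print(s['time'],s['ee_pos'],s['eef_rot'],w2b([s['ee_pos']]),row(43,-52,226))
```

```text
2.025 [629.32755324 -44.34254175 226.90211878] [-3.14146041e+00  7.01547908e-04  1.68498513e+00] [[ 36.2 -64.6]] [0.0125, 0.0065, 0.0009, -0.0, 0.0002, -0.0025]
```

View pics/w1.png

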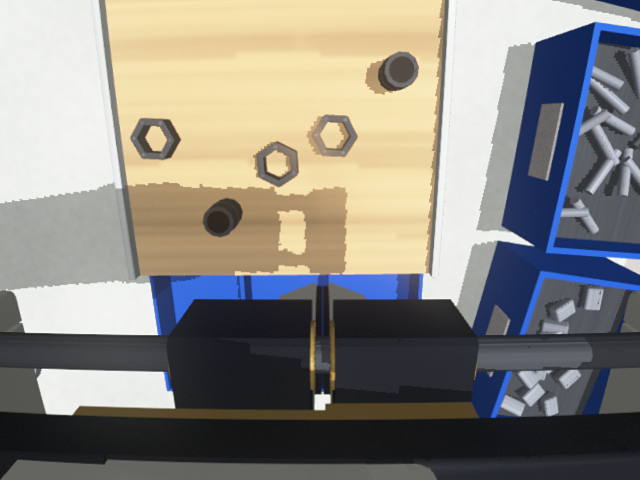

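The sharp wrist view shows nuts at (335,135), (278,163) and (155,139), coupling tops at (401,70) and (218,221), and the deck's near edge running from (137,276) to (428,274).

Run:
```python
from h import *
import pickle; p=pickle.load(open('w1.pkl','rb'))
px=[[335,135],[278,163],[155,139],[401,69],[219,220],[137,276],[428,274],[106,3],[446,3]]
q=back('wrist',px,[75,75,75,94,94,60,60,70,70],p); print(np.c_[q.round(1),w2b(q)])
print(row(41,-52,226))
```

```text
[[ 6.319e+02  2.250e+01  7.500e+01  4.690e+01  1.300e+00]
 [ 5.914e+02 -3.000e+00  7.500e+01  3.700e+00 -1.900e+01]
 [ 4.972e+02  4.900e+00  7.500e+01 -8.890e+01  3.000e-01]
 [ 6.702e+02  7.170e+01  9.400e+01  9.090e+01  4.550e+01]
 [ 5.531e+02 -4.750e+01  9.400e+01 -3.980e+01 -5.850e+01]
 [ 4.752e+02 -1.154e+02  6.000e+01 -1.254e+02 -1.163e+02]
 [ 7.265e+02 -8.430e+01  6.000e+01  1.278e+02 -1.162e+02]
 [ 4.573e+02  9.760e+01  7.000e+01 -1.173e+02  9.720e+01]
 [ 6.992e+02  1.231e+02  7.000e+01  1.260e+02  9.310e+01]]
[0.0125, 0.0045, 0.0009, -0.0, 0.0002, -0.0025]
```

```bash
python3 -c "
from h import *
print(row(45.5,-48,226),row(45.5,-48,110))"
```

```text
[0.0165, 0.009, 0.0009, -0.0, 0.0002, -0.0025] [0.0166, 0.009, 0.1169, -0.0, 0.0002, -0.0025]
```

>>> {"name": "send_rows", "arguments": {
  "motion": [
    [255, 0.0165, 0.009, 0, 0, 0, -0.0025],
    [255, 0.0165, 0.009, 0.04, 0, 0, -0.0025],
    [255, 0.0165, 0.009, 0.08, 0, 0, -0.0025],
    [255, 0.0165, 0.009, 0.117, 0, 0, -0.0025],
    [255, 0.0165, 0.009, 0.117, 0, 0, -0.0025]
  ]
}}

```text
time: 2.7
ee_pos: [635.1, -24.5, 107.2]
eef_rot: [-3.136, -0.001, 1.696]
contact_force: [-0.7, -0.0, 0.2]
gripper_width: 0.4
grip_force: 0.0
```

```bash
python3 -c "
from h import *
s=manip.observe();print(s['ee_pos'],w2b([s['ee_pos']]),row(45.5,-48,67))"
```

```text
[635.12844676 -24.4864742  107.18237387] [[ 44.4 -45.6]] [-0.0024, 0.0013, 0.0402, -0.0017, -0.0003, 0.0009]
```

>>> {"name": "send_rows", "arguments": {
  "motion": [
    [255, -0.002, 0.001, 0.015, 0, 0, 0.001],
    [255, -0.002, 0.001, 0.03, 0, 0, 0.001],
    [255, -0.002, 0.001, 0.038, 0, 0, 0.001],
    [255, -0.002, 0.001, 0.038, 0, 0, 0.001],
    [255, -0.002, 0.001, 0.038, 0, 0, 0.001]
  ]
}}

```text
time: 3.32
ee_pos: [638.5, -27.3, 72.2]
eef_rot: [3.141, 0.0, 1.691]
contact_force: [0.3, 0.0, -0.3]
gripper_width: 0.8
grip_force: 0.0
```

```bash
python3 -c "
from h import *
s=manip.observe();print(s['ee_pos'],s['contact_force'],w2b([s['ee_pos']]),row(45.5,-48,67),row(45.5,118,67))"
```

```text
[638.48868656 -27.30381491  72.18332423] [ 0.32741948  0.00831713 -0.33308649] [[ 47.4 -48.8]] [0.0008, -0.0019, 0.0052, 0.0002, 0.0, -0.0005] [0.1668, -0.0021, 0.0052, 0.0002, 0.0, -0.0005]
```

>>> {"name": "send_rows", "arguments": {
  "motion": [
    [255, 0.0, -0.002, 0.005, 0, 0, 0],
    [255, 0.015, -0.002, 0.005, 0, 0, 0],
    [255, 0.03, -0.002, 0.005, 0, 0, 0],
    [255, 0.045, -0.002, 0.005, 0, 0, 0],
    [255, 0.06, -0.002, 0.005, 0, 0, 0]
  ]
}}

```text
time: 3.95
ee_pos: [628.9, 33.6, 66.9]
eef_rot: [3.141, -0.0, 1.692]
contact_force: [-0.7, 0.4, 0.2]
gripper_width: 0.7
grip_force: 0.2
```

```bash
python3 -c "
from h import *
s=manip.observe();print(s['ee_pos'],s['contact_force'],w2b([s['ee_pos']]),row(45.5,118,67))
cv2.imwrite('pics/w2.png',cv2.convertScaleAbs(manip.grab_frame('wrist')))"
```

```text
[628.85613747  33.58340713  66.89229209] [-0.67491592  0.35454245  0.20602558] [[45.2 12.8]] [0.1052, 0.0002, -0.0001, 0.0001, -0.0, -0.0002]
```

View pics/w2.png

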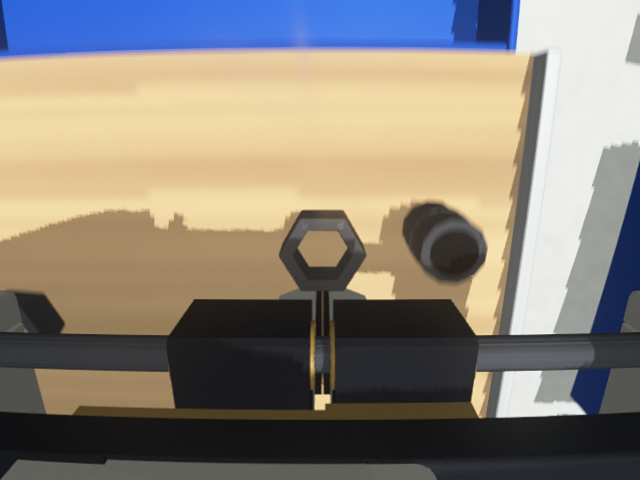

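The nut sits flat and centred against the fingers at (322,250), and the coupling is clear at (450,240). The dark finger blocks look wide, so I'll check them against the coupling before passing it.

```bash
python3 -c "
from h import *
p=manip.camera_params('wrist');R=np.array(p['R']);c=-R.T@np.array(p['t']);s=manip.observe();T=s['ee_pos'];print(c,T,p['intrinsics'][0])
for z in(94,105,133,150):
  q=back('wrist',[[170,340],[475,340],[195,300],[450,300],[452,245]],z,p); print(z,w2b(q)-w2b([T]))
print(row(45.5,118,67))"
```

```text
[619.55531445 112.86209448 225.57596457] [628.51076264  36.45765494  67.00936324] [405.055603     0.         322.09243793]
94 [[-55.8  -0.9]
 [ 57.2  -0.7]
 [-44.9  15.4]
 [ 46.2  15.6]
 [ 45.   36.1]]
105 [[-51.1   5.6]
 [ 52.5   5.8]
 [-41.1  20.6]
 [ 42.4  20.7]
 [ 41.2  39.5]]
133 [[-39.2  22.2]
 [ 40.4  22.3]
 [-31.5  33.6]
 [ 32.6  33.7]
 [ 31.7  48.2]]
150 [[-31.9  32.2]
 [ 33.   32.3]
 [-25.6  41.6]
 [ 26.7  41.7]
 [ 26.   53.5]]
[0.1023, 0.0004, 0.0002, 0.0002, -0.0006, 0.0006]
```

The blocks are consistent with the gripper body at z of 133 or more, well above the coupling tops at 94. I'll continue the sweep.

>>> {"name": "send_rows", "arguments": {
  "motion": [
    [255, 0.012, 0, 0, 0, 0, 0],
    [255, 0.024, 0, 0, 0, 0, 0],
    [255, 0.036, 0, 0, 0, 0, 0],
    [255, 0.05, 0, 0, 0, 0, 0],
    [255, 0.065, 0, 0, 0, 0, 0]
  ]
}}

```text
time: 4.62
ee_pos: [621.0, 97.5, 66.7]
eef_rot: [-3.142, -0.0, 1.691]
contact_force: [-0.1, 0.5, 0.4]
gripper_width: 0.6
grip_force: 0.1
```

>>> {"name": "send_rows", "arguments": {
  "motion": [
    [255, 0.012, 0, 0, 0, 0, 0],
    [255, 0.024, 0, 0, 0, 0, 0],
    [255, 0.036, 0, 0, 0, 0, 0],
    [255, 0.036, 0, 0, 0, 0, 0],
    [255, 0.036, 0, 0, 0, 0, 0]
  ]
}}

```text
time: 5.25
ee_pos: [616.9, 131.7, 66.7]
eef_rot: [-3.142, 0.001, 1.691]
contact_force: [0.3, 0.0, -0.8]
gripper_width: 0.5
grip_force: 0.0
```

```bash
python3 -c "
from h import *
s=manip.observe();print(s['ee_pos'],s['contact_force'],w2b([s['ee_pos']]),row(45.5,110,140),row(2,-64,140))
cv2.imwrite('pics/w3.png',manip.grab_frame('wrist'))"
```

```text
[616.91181087 131.71630823  66.66633429] [ 0.34558948  0.0407197  -0.75410885] [[ 45.4 111.6]] [-0.0017, 0.0001, -0.0733, -0.0, 0.0002, -0.0006] [-0.1757, -0.043, -0.0732, -0.0, 0.0002, -0.0006]
```

View pics/w3.png

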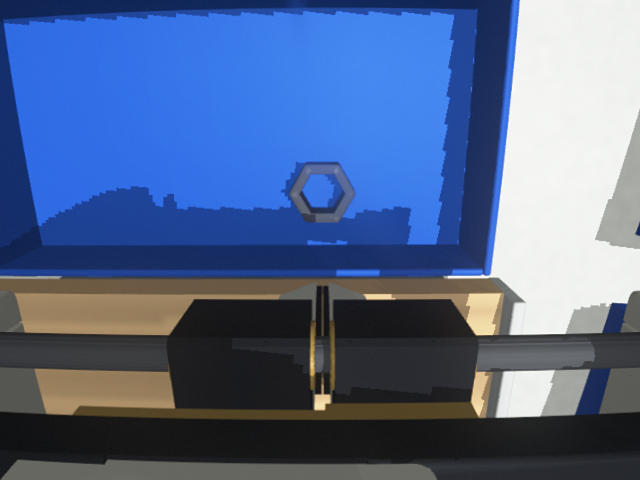

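The first nut is in the bin at (322,190). Next: up, back, and behind the second nut.

>>> {"name": "send_rows", "arguments": {
  "motion": [
    [255, 0, 0, -0.05, 0, 0, 0],
    [255, 0, 0, -0.08, 0, 0, 0],
    [255, -0.05, -0.012, -0.08, 0, 0, 0],
    [255, -0.11, -0.027, -0.08, 0, 0, 0],
    [255, -0.17, -0.042, -0.08, 0, 0, 0]
  ]
}}

```text
time: 5.92
ee_pos: [595.2, -44.1, 146.9]
eef_rot: [3.141, 0.001, 1.691]
contact_force: [1.4, -1.8, 0.8]
gripper_width: 0.3
grip_force: 0.0
```

>>> {"name": "send_rows", "arguments": {
  "motion": [
    [255, -0.005, -0.001, 0, 0, 0, 0],
    [255, -0.005, -0.001, 0, 0, 0, 0],
    [255, -0.005, -0.001, 0, 0, 0, 0],
    [255, -0.005, -0.001, 0, 0, 0, 0],
    [255, -0.005, -0.001, 0, 0, 0, 0]
  ]
}}

```text
time: 6.55
ee_pos: [595.3, -45.6, 146.7]
eef_rot: [-3.142, -0.0, 1.693]
contact_force: [-0.2, 0.3, 0.1]
gripper_width: 0.6
grip_force: 0.0
```

```bash
python3 -c "
from h import *
s=manip.observe();print(s['ee_pos'],s['contact_force'],w2b([s['ee_pos']]),row(2,-62,67))"
```

```text
[595.26379686 -45.62892507 146.6985931 ] [-0.24065939  0.25104997  0.11444356] [[  2.3 -61.8]] [-0.0003, -0.0002, 0.0797, -0.0, -0.0001, 0.0]
```

>>> {"name": "send_rows", "arguments": {
  "motion": [
    [255, 0, 0, 0.025, 0, 0, 0],
    [255, 0, 0, 0.05, 0, 0, 0],
    [255, 0, 0, 0.07, 0, 0, 0],
    [255, 0, 0, 0.08, 0, 0, 0],
    [255, 0, 0, 0.08, 0, 0, 0]
  ]
}}

```text
time: 7.18
ee_pos: [594.9, -46.4, 66.3]
eef_rot: [-3.141, -0.0, 1.692]
contact_force: [-0.4, 0.1, 0.6]
gripper_width: 0.7
grip_force: 0.0
```

>>> {"name": "send_rows", "arguments": {
  "motion": [
    [255, 0.01, 0, 0, 0, 0, 0],
    [255, 0.022, 0, 0, 0, 0, 0],
    [255, 0.034, 0, 0, 0, 0, 0],
    [255, 0.047, 0, 0, 0, 0, 0],
    [255, 0.06, 0, 0, 0, 0, 0]
  ]
}}

```text
time: 7.8
ee_pos: [587.9, 14.0, 66.9]
eef_rot: [3.141, 0.0, 1.692]
contact_force: [1.8, -0.3, 0.7]
gripper_width: 0.5
grip_force: 0.4
```

```bash
python3 -c "
from h import *
s=manip.observe();print(s['ee_pos'],s['contact_force'],w2b([s['ee_pos']]),row(2,112,67))
cv2.imwrite('pics/w4.png',manip.grab_frame('wrist'))"
```

```text
[587.91390008  14.0156877   66.88418834] [ 1.84055884 -0.27725054  0.70593103] [[ 2.2 -1.7]] [0.1137, -0.0004, -0.0001, 0.0001, 0.0, -0.0004]
```

View pics/w4.png

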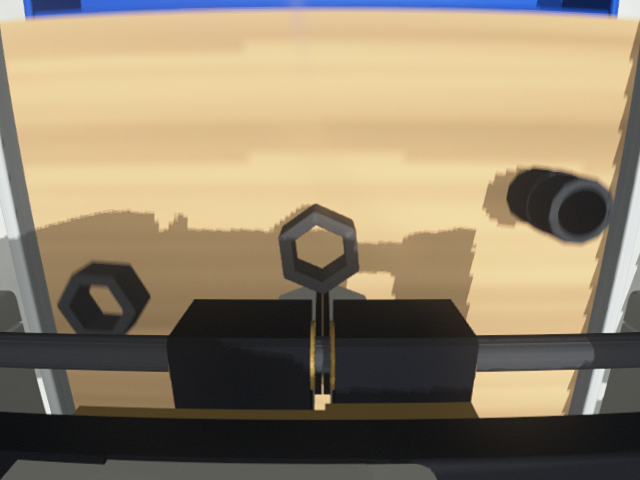

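The second nut is at (318,247), centred, with a corner touching the fingers. Continuing.

>>> {"name": "send_rows", "arguments": {
  "motion": [
    [255, 0.012, 0, 0, 0, 0, 0],
    [255, 0.024, 0, 0, 0, 0, 0],
    [255, 0.036, 0, 0, 0, 0, 0],
    [255, 0.05, 0, 0, 0, 0, 0],
    [255, 0.065, 0, 0, 0, 0, 0]
  ]
}}

```text
time: 8.48
ee_pos: [579.9, 78.4, 66.7]
eef_rot: [-3.141, -0.0, 1.691]
contact_force: [0.4, -0.4, -1.2]
gripper_width: 0.6
grip_force: 0.3
```

>>> {"name": "send_rows", "arguments": {
  "motion": [
    [255, 0.012, 0, 0, 0, 0, 0],
    [255, 0.024, 0, 0, 0, 0, 0],
    [255, 0.036, 0, 0, 0, 0, 0],
    [255, 0.048, 0, 0, 0, 0, 0],
    [255, 0.048, 0, 0, 0, 0, 0]
  ]
}}

```text
time: 9.1
ee_pos: [574.1, 126.7, 66.8]
eef_rot: [3.141, -0.001, 1.693]
contact_force: [-0.3, -0.1, 0.0]
gripper_width: 0.4
grip_force: 0.0
```

```bash
python3 -c "
from h import *
s=manip.observe();print(s['ee_pos'],s['contact_force'],w2b([s['ee_pos']]),row(-90.5,-45,147))
cv2.imwrite('pics/w5.png',manip.grab_frame('wrist'))"
```

```text
[574.10698701 126.66403304  66.77935859] [-0.33160524 -0.07621775  0.01226775] [[  2.3 111.8]] [-0.1567, -0.0928, -0.0803, 0.0, -0.0002, 0.0001]
```

View pics/w5.png

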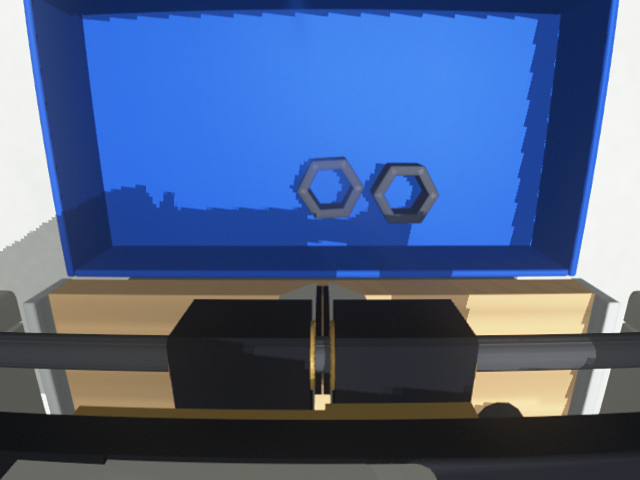

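Two nuts are in the bin, at (330,188) and (405,192). Now the third.

>>> {"name": "send_rows", "arguments": {
  "motion": [
    [255, 0, 0, -0.05, 0, 0, 0],
    [255, 0, 0, -0.08, 0, 0, 0],
    [255, -0.05, -0.03, -0.08, 0, 0, 0],
    [255, -0.1, -0.06, -0.08, 0, 0, 0],
    [255, -0.15, -0.09, -0.08, 0, 0, 0]
  ]
}}

```text
time: 9.78
ee_pos: [502.2, -37.0, 146.8]
eef_rot: [3.141, 0.001, 1.691]
contact_force: [0.9, -0.6, 0.3]
gripper_width: 0.4
grip_force: 0.0
```

>>> {"name": "send_rows", "arguments": {
  "motion": [
    [255, -0.007, -0.003, 0, 0, 0, 0],
    [255, -0.007, -0.003, 0, 0, 0, 0],
    [255, -0.007, -0.003, 0, 0, 0, 0],
    [255, -0.007, -0.003, 0, 0, 0, 0],
    [255, -0.007, -0.003, 0, 0, 0, 0]
  ]
}}

```text
time: 10.4
ee_pos: [501.2, -41.1, 146.6]
eef_rot: [-3.142, -0.0, 1.693]
contact_force: [-0.1, -0.7, 0.4]
gripper_width: 0.2
grip_force: 0.0
```

```bash
python3 -c "
from h import *
s=manip.observe();print(s['ee_pos'],s['contact_force'],w2b([s['ee_pos']]),row(-90,-45,67))"
```

```text
[501.17425699 -41.09484528 146.63399747] [-0.07102008 -0.68240543  0.36646161] [[-90.6 -45.8]] [0.0008, 0.0006, 0.0796, -0.0, -0.0001, 0.0]
```

>>> {"name": "send_rows", "arguments": {
  "motion": [
    [255, 0, 0, 0.025, 0, 0, 0],
    [255, 0, 0, 0.05, 0, 0, 0],
    [255, 0, 0, 0.07, 0, 0, 0],
    [255, 0, 0, 0.08, 0, 0, 0],
    [255, 0, 0, 0.08, 0, 0, 0]
  ]
}}

```text
time: 11.02
ee_pos: [500.7, -41.7, 66.4]
eef_rot: [-3.141, -0.0, 1.692]
contact_force: [0.2, 0.4, 0.9]
gripper_width: 0.4
grip_force: 0.0
```

>>> {"name": "send_rows", "arguments": {
  "motion": [
    [255, 0.01, 0, 0, 0, 0, 0],
    [255, 0.022, 0, 0, 0, 0, 0],
    [255, 0.034, 0, 0, 0, 0, 0],
    [255, 0.047, 0, 0, 0, 0, 0],
    [255, 0.06, 0, 0, 0, 0, 0]
  ]
}}

```text
time: 11.65
ee_pos: [493.6, 18.6, 66.8]
eef_rot: [3.141, 0.0, 1.692]
contact_force: [0.1, -1.3, 0.4]
gripper_width: 1.0
grip_force: 0.3
```

```bash
python3 -c "
from h import *
s=manip.observe();print(s['ee_pos'],s['contact_force'],w2b([s['ee_pos']]),row(-90.5,112,67))
cv2.imwrite('pics/w6.png',manip.grab_frame('wrist'))"
```

```text
[493.62674178  18.62562598  66.84459302] [ 0.07625007 -1.3395607   0.36239124] [[-90.8  14.4]] [0.0976, 0.0002, -0.0002, 0.0001, 0.0, -0.0004]
```

View pics/w6.png

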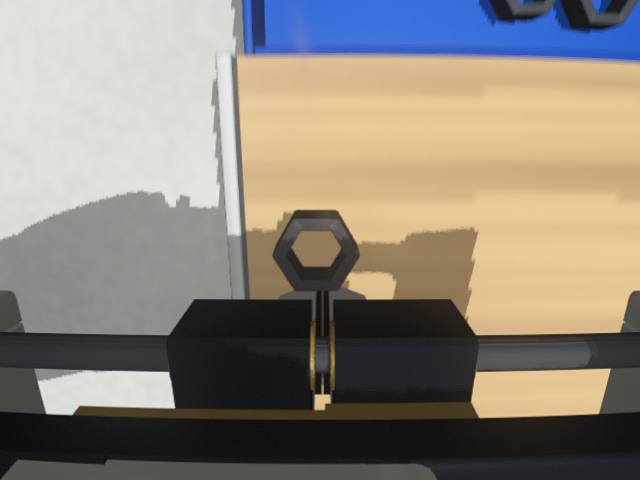

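The third nut is flat against the fingers at (316,250), clear of the lip. That was my last picture to view, so the final check will be numeric.

>>> {"name": "send_rows", "arguments": {
  "motion": [
    [255, 0.012, 0, 0, 0, 0, 0],
    [255, 0.024, 0, 0, 0, 0, 0],
    [255, 0.036, 0, 0, 0, 0, 0],
    [255, 0.05, 0, 0, 0, 0, 0],
    [255, 0.06, 0, 0, 0, 0, 0]
  ]
}}

```text
time: 12.32
ee_pos: [486.3, 78.4, 66.7]
eef_rot: [-3.142, -0.0, 1.692]
contact_force: [0.7, -1.2, 1.0]
gripper_width: 0.1
grip_force: 0.3
```

>>> {"name": "send_rows", "arguments": {
  "motion": [
    [255, 0.012, 0, 0, 0, 0, 0],
    [255, 0.024, 0, 0, 0, 0, 0],
    [255, 0.036, 0, 0, 0, 0, 0],
    [255, 0.038, 0, 0, 0, 0, 0],
    [255, 0.038, 0, 0, 0, 0, 0]
  ]
}}

```text
time: 12.95
ee_pos: [481.9, 114.8, 66.7]
eef_rot: [-3.142, 0.0, 1.692]
contact_force: [0.8, -0.0, 0.8]
gripper_width: 0.3
grip_force: 0.0
```

>>> {"name": "send_rows", "arguments": {
  "motion": [
    [255, 0, 0, -0.05, 0, 0, 0],
    [255, 0, 0, -0.1, 0, 0, 0],
    [255, -0.05, 0, -0.13, 0, 0, 0],
    [255, -0.11, 0, -0.13, 0, 0, 0],
    [255, -0.17, 0, -0.13, 0, 0, 0]
  ]
}}

```text
time: 13.58
ee_pos: [502.5, -56.3, 197.4]
eef_rot: [3.14, 0.001, 1.691]
contact_force: [1.3, 0.4, -0.4]
gripper_width: 0.3
grip_force: 0.0
```

>>> {"name": "send_rows", "arguments": {
  "motion": [
    [255, -0.05, 0, 0, 0, 0, 0],
    [255, -0.1, 0, 0, 0, 0, 0],
    [255, -0.15, 0, 0, 0, 0, 0],
    [255, -0.15, 0, 0, 0, 0, 0],
    [255, -0.15, 0, 0, 0, 0, 0]
  ]
}}

```text
time: 14.2
ee_pos: [520.0, -202.7, 196.5]
eef_rot: [-3.141, -0.001, 1.691]
contact_force: [0.8, 1.1, -0.7]
gripper_width: 0.5
grip_force: 0.0
```

Run:
```python
from h import *
s=manip.observe();print(s['ee_pos'],s['contact_force'],w2b([s['ee_pos']]))
im=manip.grab_frame('top'); old=cv2.imread('pics/top0.png'); cv2.imwrite('pics/top1.png',im)
g=cv2.cvtColor(im,6); m=np.zeros_like(g)
poly=proj('top',[np.r_[b2w(x,y),50] for x,y in((121,243),(-119,243),(-119,-113),(121,-113))]).astype(np.int32)
cv2.fillPoly(m,[poly],1)
for nm,f in(('old',old),('new',im)):
    h=cv2.cvtColor(f,cv2.COLOR_BGR2HSV); dk=((h[...,1]<110)&(h[...,2]<95)&(m>0)).astype(np.uint8); dk=cv2.morphologyEx(dk,cv2.MORPH_CLOSE,np.ones((3,3)))
    n,_,st,ce=cv2.connectedComponentsWithStats(dk)
    for i in range(1,n):
        if st[i,4]>25: print(nm,st[i],ce[i].round(1),w2b(back('top',[ce[i]],76)),w2b(back('top',[ce[i]],15)))
d=cv2.absdiff(im,old).max(2)>45; d[m>0]=0
n,_,st,ce=cv2.connectedComponentsWithStats(d.astype(np.uint8))
print([st[i].tolist() for i in range(1,n) if st[i,4]>40])
```

```text
[ 520.03580319 -202.70297913  196.45743615] [ 0.78492826  1.07615371 -0.72091406] [[ -91.6 -208.5]]
old [227 148  31  77 144] [248.4 172.5] [[ 50.1 125.7]] [[ 61.4 129.6]]
old [273 149  11  15 118] [278.2 156. ] [[85.7 45.4]] [[98.4 46.2]]
old [204 150  21  33  83] [209.4 159.2] [[ 94.4 222.6]] [[107.4 230.3]]
old [291 164  13  16 125] [297.1 171.4] [[41.2  0.9]] [[52.1 -0.1]]
old [300 180  13  15 120] [306.2 187.3] [[ -2.  -18.4]] [[  7.2 -20. ]]
old [319 196  11  15 118] [323.9 203. ] [[-46.6 -59.6]] [[-39.1 -62.9]]
old [296 217  14  15 118] [302.3 224. ] [[-95.4   0.4]] [[-89.8  -0.5]]
new [204 149  45  38 146] [219.2 157.1] [[ 97.3 197. ]] [[110.4 203.7]]
new [274 149  10  15 110] [278.3 156.1] [[85.5 45.3]] [[98.1 46. ]]
new [235 174  12  28 184] [240.5 186.9] [[ 14.9 149.2]] [[ 24.8 154. ]]
new [207 188   6  55  68] [209.1 215.4] [[-50.5 235.6]] [[-43.1 243.8]]
new [319 196  10  15 109] [323.9 202.9] [[-46.4 -59.8]] [[-38.9 -63.1]]
new [238 228  13  12  81] [244.1 233.3] [[-104.9  150.6]] [[-99.7 155.5]]
[[316, 154, 324, 326, 39143], [256, 441, 19, 19, 169], [276, 462, 23, 18, 225]]
```

```bash
python3 -c "
from station import manip
print(manip.close_job())"
```

```text
the job is handed in; nothing more can be done
None
```

All three hexagon nuts are in the plain blue bin and both couplings are still standing where they were. The job was handed in after about 14 s of robot time; the last check was by pixel measurement, and the arm hid part of the right side (the clamp ring and carton area) in that picture.

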